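# Dry-fit two heels and set out the glue and tacks on a cobbler's bench

## Robot

A 6-joint arm with a two-finger parallel gripper is mounted at the origin on the work surface. World frame = base frame: x ahead of the robot, y to its left, z up, the work surface at z = 0. Lengths are in m, angles in rad, forces in N, time in s.
With the tool pointing down it reaches from about 0.35 to 0.775 m from the base axis. Payload 7.3 kg.
Tool frame: the origin (TCP) lies at the centre of the arm's flange, where the gripper is bolted on; the fingertips stand 178 mm ahead of it and the grasp point (between the pads) lies 159 mm ahead of it (tip_extent is the distance from the TCP to the fingertips, in m); z points along the fingers, y is the line along which they close (so a half turn about z gives the same grasp; the last joint's range is limited). The gripper opens to 92 mm and grips with 3 to 60 N. Pads are 19 mm wide; open, the fingers measure 130 mm over their backs; the gripper's body (75 mm by 190 mm) begins 47 mm behind the grasp point.
Start: joints at [-1.464, 0.342, 1.524, -0, 1.275, -0.146], TCP at [0.131, -0.508, 0.405] pointing down, gripper open.
Joint ranges: [-2.53, 2.53], [-0.77, 2.02], [0.04, 2.7], [-1, 4.14], [0.28, 2.66], [-3.11, 3.11]. Speed limits (rad/s): [2.57, 2.57, 3.14, 3.14, 3.14, 3.14].

## Interface

Orientations are given as [roll, pitch, yaw] about the fixed x, y, z axes, in that order (R = Rz(yaw) Ry(pitch) Rx(roll)).
In Python, from cell import * gives the robot as it stands.
- The arm moves only by the tool arm_command, never from a script. Its arguments are lists of equal length, an entry for each row: "xyz": the shift along the world's x, y, z in mm, a list of three; "spin": the turn about the world's z in degrees. In form: {"xyz": [[tx, ty, tz], ...], "spin": [spin, ...]}. A call has 1 to 20 rows; each row shifts and turns the commanded pose from where the row before left it; what a row does not reach is not made up. A row lasts 1/10 s, in which the tool goes at most 50 mm and 8.59 degrees, less where a joint would pass 70% of its speed; a pose out of reach is approached as far as the arm can. A call with a gripper value outside its range is refused whole. "jaw" is the opening, from -1 (shut) to 1 (fully open), set as the call begins (left out, the last holds). The fingers move at their own pace and stop on an object; "squeeze" is the grip in N (left out, the last holds). Time passes only in rows, so rows that do not move let the fingers close. It gives the time, the measured TCP pose, the force, the opening and the grip force at its end, in the units of the state.
- observe(): the state, without advancing time (a new reading comes with each control period).
- read_camera(name): name is "scene" or "side" or "wrist"; returns a dict with "img" (384x512x3 uint8, red, green, blue), "depth" (384x512 float32, m along the optical axis (not along the pixel's ray), 0 where there is no reading), "fx", "fy", "cx", "cy" (pixels), "dist_coeffs" ([k1, k2, p1, p2, k3] as OpenCV has them; the pictures are not rectified), "world_from_camera" (4x4, takes a point from camera to world coordinates). Camera axes: x right, y up, looking along -z (the intrinsics and any distortion apply to the point x, -y, -z); pixel columns grow to the right and rows downward; lengths in m; the calibration is good to about 2 mm. A picture is of the moment at which its call begins.
- hand_in(): hands the job in; it is judged then, once.
The state is a dict: "time": time; "qpos": joint angles; "qvel": joint speeds; "joint_efforts": joint torques, N m; "tool_pos": TCP position; "tool_rot": TCP orientation; "contact_force": force on the tool from outside, world axes, zero at the start; "torque": the same for the moment, N m; "opening": finger opening in m; "grip_force": force on a finger pad.
Only numpy, scipy, OpenCV 4.12 (cv2) and the standard library are available. Lean on these libraries where they do the work, as an engineer would, in place of code of your own. Each camera call takes 0.05 s, during which the arm holds its last target. There are 200 camera calls.

## Task

Dry-fit the heels: set the large leather heel on the heel end of the long sole and the small heel on the heel end of the short sole, each with its rounded back flush with the sole's rounded heel end and its flat front towards the toe, and lay the loose rubber top piece flush on the large heel, the same way round. Stand the glue tin upright in the gap between the two heels, clear of both, and stand the tack dish on the bench just to the left of the left-hand sole (left as the robot looks ahead), level with its heel, a finger or two away from the sole's edge. Never tip the glue tin, and leave the thread spool where it stands.

Things in the scene. Friction and masses are not known exactly. Their poses are not given: they have to be found in the camera images.
- sole_large: The long tan leather sole, 260 mm long, 94 wide at the ball, 6 thick, tacked to the bench, round heel end (66 wide) nearer the robot. Origin: bench level, centre line, 3 mm inside the rear edge: the heel's origin belongs above it. x to the toe, y left, z up; heel end's centre at x = 30. Soles nearly parallel, heels level, 190-220 mm apart, either may be the left.
- sole_small: The short tan leather sole, 210 mm long, 74 wide at the ball, 6 thick, tacked to the bench, round heel end (52 wide) nearer the robot. Origin: bench level, centre line, 3 mm inside the rear edge: the heel's origin belongs above it. x to the toe, y left, z up; heel end's centre at x = 23. Soles nearly parallel, heels level, 190-220 mm apart, either may be the left.
- heel_large: Large heel: brown stacked-leather block, 32 mm high, leather on top. D-shaped in plan, 60 wide, 58 long: half-round back of radius 30, straight sides from x = 30 to the flat front at x = 58. Origin: underside, middle of the rounded back edge; x to the flat front, z up. Loose, flat on the bench, front away from the robot within 0.5 rad.
- heel_small: Small heel: brown stacked-leather block 30 mm high, its own thin black rubber layer fixed on top. D-shaped in plan, 46 wide, 46 long: half-round back of radius 23, straight sides from x = 23 to the flat front at x = 46. Origin: underside, middle of the rounded back edge; x to the flat front, z up. Loose, flat on the bench, front away from the robot within 0.5 rad.
- top_piece: Loose top piece: black rubber slab 10 mm thick with three nail heads, same outline as the large heel. D-shaped in plan, 60 wide, 58 long: half-round back of radius 30, straight sides from x = 30 to the flat front at x = 58. Origin: underside, middle of the rounded back edge; x to the flat front, z up. Loose, flat on the bench, front away from the robot within 0.5 rad.
- glue_tin: Glue tin: upright round tin, 60 mm in diameter, 72 mm high with straight sides, a plain pale band, and a black screw cap 34 mm in diameter on top (86 mm high in all). Origin: centre of the underside, z up. Loose, about 0.3 kg.
- tack_dish: Tack dish: low round open steel dish, 64 mm in outside diameter, 22 mm high, upright outer wall from 6 mm height up, some tacks fixed inside. Origin: centre of the underside, z up. Loose.
- spool: Thread spool: wooden bobbin with pale thread standing upright, 44 mm in diameter, 50 mm high. Origin: centre of the underside. Loose; not part of the job, stays where it is.
Things that resemble listed ones, but are neither listed nor needed, are in the scene too. What is shaped like the heel_large but purple is not meant. Several things look just like the top_piece: the one meant starts farthest from the robot's base.

How it is judged:
By the outcome, as a careful person would: the job done as asked, in the order asked, and still so for the second after the job is handed in, with the robot touching nothing.
It also fails if it takes over 128 s, if anything falls off the work surface, if the arm or the gripper's body presses on something with over 40 N, if the wrist force passes 120 N, or if a joint passes its speed limit or range.

## Working session

There is one attempt and no reset: what is moved stays moved. The work goes in short steps, Python scripts to look and compute and a tool call to move; the robot and the scene stay as the last step left them, time stands still between calls to the robot, and variables do not carry over. Pictures are saved under pics/ and viewed, at most 14 in all, crops included, and the job is handed in when it is done.

Besides the shell and the picture viewer there is one more tool, called as name(argument=value, ...) on one line, values as JSON. arm_command: Moves the arm, as the interface text tells. Its arguments: {"type":"object","properties":{"xyz":{"type":"array","items":{"type":"array","items":{"type":"number"}}},"spin":{"type":"array","items":{"type":"number"}},"jaw":{"type":"number"},"squeeze":{"type":"number"}},"required":["xyz","spin"]}

```bash
ls; mkdir -p pics; cat > h.py <<'E'
from cell import *
import numpy as np, cv2
def grab(n):
    c=read_camera(n); return c
def K(c): return np.array([[c['fx'],0,c['cx']],[0,c['fy'],c['cy']],[0,0,1.]])
def cloud(c):
    h,w=c['depth'].shape
    u,v=np.meshgrid(np.arange(w),np.arange(h))
    p=cv2.undistortPoints(np.stack([u,v],-1).reshape(-1,1,2).astype(np.float64),K(c),np.array(c['dist_coeffs'],float)).reshape(h,w,2)
    d=c['depth'].astype(float)
    P=np.stack([p[...,0]*d,-p[...,1]*d,-d],-1)
    T=np.array(c['world_from_camera'])
    W=P@T[:3,:3].T+T[:3,3]; W[d==0]=np.nan
    return W
def ray_at_z(c,u,v,z):
    p=cv2.undistortPoints(np.array([[[u,v]]],float),K(c),np.array(c['dist_coeffs'],float))[0,0]
    T=np.array(c['world_from_camera']); d=T[:3,:3]@np.array([p[0],-p[1],-1]); o=T[:3,3]
    return o+d*(z-o[2])/d[2]
E
python3 - <<'E'
from h import *
s=observe(); print({k:np.round(v,3) for k,v in s.items()})
import pickle
for n in ['scene','side','wrist']:
    c=grab(n); pickle.dump(c,open(f'{n}0.pkl','wb'))
    cv2.imwrite(f'pics/{n}0.png',cv2.resize(c['img'][...,::-1],(768,576)))
    W=cloud(c); print(n,np.round(c['world_from_camera'],3).tolist(),c['fx'],c['dist_coeffs'],np.isnan(W[...,0]).mean())
E
```

```text
pics
{'time': np.float64(0.0), 'qpos': array([-1.464,  0.343,  1.525,  0.   ,  1.275, -0.146]), 'qvel': array([-0.002, -0.001,  0.002,  0.   , -0.001, -0.001]), 'joint_efforts': array([-2.0000e-03, -4.3125e+01, -2.4422e+01,  7.2000e-02,  5.6000e-02,
       -0.0000e+00]), 'tool_pos': array([ 0.131, -0.508,  0.404]), 'tool_rot': array([-3.14 , -0.   ,  0.253]), 'contact_force': array([-0.273,  0.287,  0.102]), 'torque': array([-0.   ,  0.016,  0.02 ]), 'grip_force': np.float64(0.0), 'opening': np.float64(0.092)}
scene [[0.611, -0.456, 0.648, 1.397], [0.791, 0.333, -0.513, -0.688], [0.018, 0.826, 0.564, 0.815], [0.0, 0.0, 0.0, 1.0]] 494.26899103607064 [-0.13459427  0.          0.          0.          0.        ] 0.008122762044270834
side [[-0.865, 0.387, -0.319, 0.094], [-0.501, -0.649, 0.572, 0.765], [0.014, 0.655, 0.755, 1.08], [0.0, 0.0, 0.0, 1.0]] 432.43317435205523 [-0.05420449  0.          0.          0.          0.        ] 0.003931681315104167
wrist [[0.25, 0.931, 0.265, 0.201], [-0.968, 0.241, 0.067, -0.489], [-0.001, -0.273, 0.962, 0.384], [0.0, 0.0, 0.0, 1.0]] 275.1724325670732 [-0.00146866  0.          0.          0.          0.        ] 0.004735310872395833
```

View pics/scene0.png

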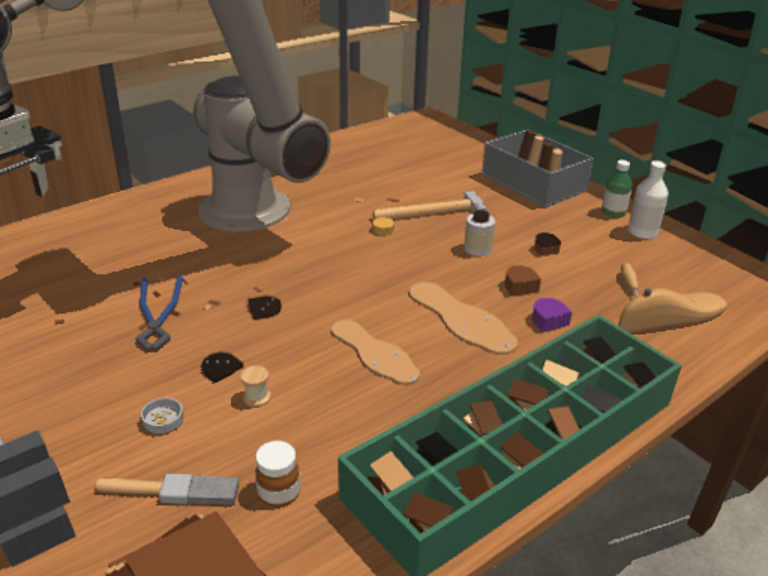

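View pics/side0.png

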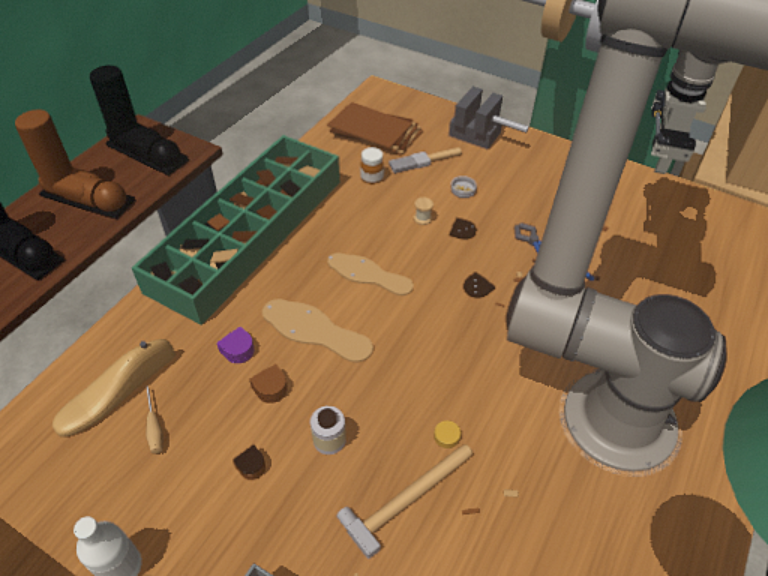

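The scene view (768-px scale) shows the long sole (465,318) with heel end near (420,292), and the short sole (375,350). The brown heel is at (522,280), the small dark heel at (547,243) and the purple decoy at (551,313). The two black pieces are at (264,306) and (221,366), the tin at (480,235), the dish at (162,415) and the spool at (256,385). The side view agrees. Next I measure with depth from both views.

```bash
cat > m.py <<'E'
from h import *
import pickle,sys
def ortho(c,z,x0=.2,x1=.9,y0=-.5,y1=.5,r=.00125):
    "image warped from plane z; row0 = x1 (far), col0 = y1 (left)"
    X,Y=np.meshgrid(np.arange(x1,x0,-r),np.arange(y1,y0,-r),indexing='ij')
    T=np.linalg.inv(np.array(c['world_from_camera']))
    P=np.stack([X,Y,np.full_like(X,z)],-1)@T[:3,:3].T+T[:3,3]
    P=P.reshape(-1,3)*[1,-1,-1]
    uv,_=cv2.projectPoints(P,np.zeros(3),np.zeros(3),K(c),np.array(c['dist_coeffs'],float))
    uv=uv.reshape(X.shape+(2,)).astype(np.float32)
    return cv2.remap(c['img'],uv[...,0],uv[...,1],cv2.INTER_LINEAR)
if __name__=='__main__':
    for n in ['scene','side']:
        c=pickle.load(open(n+'0.pkl','rb')); W=cloud(c); 
        zb=W[...,2][(W[...,0]>.3)&(W[...,0]<.8)&(abs(W[...,1])<.4)]; print(n,'bench z',np.nanmedian(zb), np.nanpercentile(abs(zb),[25,50]))
        m=(W[...,2]>.005)&(W[...,0]>.2)&(W[...,0]<.9)&(abs(W[...,1])<.5)
        N,L=cv2.connectedComponents(m.astype(np.uint8),connectivity=4)
        for i in range(1,N):
            P=W[L==i]
            if len(P)<40: continue
            zt=np.percentile(P[:,2],97); t=P[P[:,2]>zt-.004]
            a,b=np.percentile(t,2,axis=0),np.percentile(t,98,axis=0)
            vv,uu=np.where(L==i)
            print(len(P),'ztop %.4f'%zt,'x %.3f-%.3f y %.3f-%.3f'%(a[0],b[0],a[1],b[1]),'px',int(uu.mean()*1.5),int(vv.mean()*1.5),'col',c['img'][L==i].mean(0).astype(int))
    a=ortho(pickle.load(open('scene0.pkl','rb')),.006); cv2.imwrite('pics/ortho_sc.png',a[...,::-1])
E
python3 m.py
```

```text
scene bench z 0.0002806801021989491 [0.00079368 0.00172566]
4124 ztop 0.5220 x 0.206-0.248 y -0.133--0.055 px 271 91 col [78 72 65]
1170 ztop 0.0835 x 0.437-0.470 y 0.297-0.329 px 446 219 col [155 128  97]
204 ztop 0.0313 x 0.520-0.564 y 0.402-0.451 px 546 242 col [57 38 27]
8428 ztop 0.0859 x 0.829-0.893 y -0.311-0.229 px 500 395 col [84 87 63]
358 ztop 0.0335 x 0.582-0.642 y 0.249-0.305 px 521 279 col [101  62  38]
474 ztop 0.0192 x 0.235-0.372 y -0.398--0.302 px 155 320 col [71 75 94]
251 ztop 0.0118 x 0.346-0.403 y -0.195--0.138 px 263 305 col [46 34 27]
427 ztop 0.0342 x 0.694-0.748 y 0.208-0.265 px 549 313 col [101  53 114]
48 ztop 0.0080 x 0.515-0.565 y -0.088--0.065 px 354 333 col [210 157 104]
321 ztop 0.0099 x 0.675-0.742 y 0.083-0.153 px 496 338 col [205 154 103]
234 ztop 0.0090 x 0.609-0.703 y -0.100--0.051 px 399 368 col [207 156 105]
357 ztop 0.0134 x 0.454-0.509 y -0.340--0.282 px 220 364 col [45 34 27]
390 ztop 0.0526 x 0.563-0.604 y -0.318--0.280 px 255 384 col [179 144 103]
435 ztop 0.0239 x 0.513-0.575 y -0.476--0.414 px 161 414 col [133 125 117]
1090 ztop 0.0770 x
[... 965 characters left out ...]
5 y -0.188--0.132 px 476 284 col [69 50 37]
1176 ztop 0.0112 x 0.493-0.730 y 0.079-0.160 px 315 327 col [186 149 101]
411 ztop 0.0361 x 0.692-0.748 y 0.210-0.269 px 236 345 col [114  60 130]
1441 ztop 0.0796 x 0.829-0.855 y 0.354-0.405 px 126 374 col [152 122  81]
441 ztop 0.0360 x 0.581-0.637 y 0.252-0.310 px 269 383 col [118  75  44]
268 ztop 0.0312 x 0.707-0.751 y 0.458-0.496 px 153 428 col [163 132  95]
623 ztop 0.0881 x 0.437-0.467 y 0.300-0.330 px 328 429 col [133 122 113]
259 ztop 0.0234 x 0.250-0.292 y 0.181-0.224 px 446 433 col [186 147  65]
1271 ztop 0.0286 x 0.228-0.352 y 0.222-0.458 px 397 502 col [175 149 119]
328 ztop 0.0334 x 0.520-0.564 y 0.410-0.452 px 249 462 col [65 44 31]
```

View pics/ortho_sc.png

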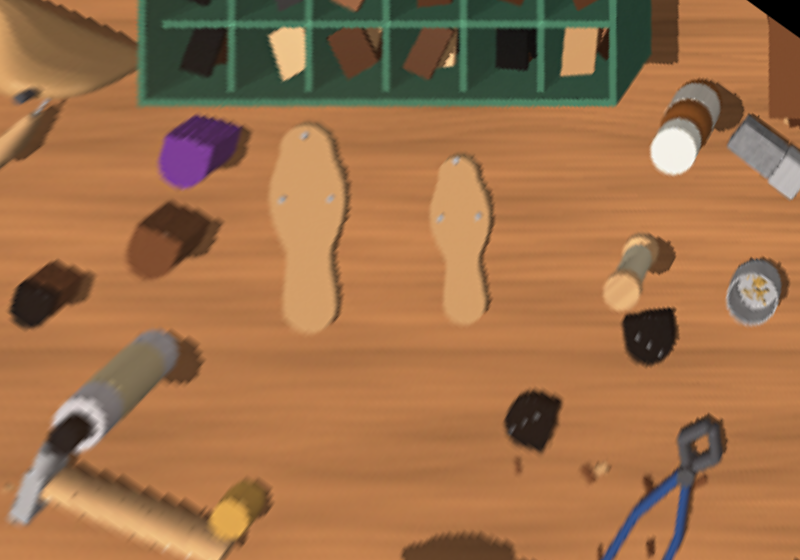

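The ortho view confirms the layout. The large sole is on the left (y≈0.115) and the small one on the right (y≈-0.07). The top piece meant is the farther one, at (0.48,-0.31), 0.57 m from the base against 0.41 m for the other. The two fixed cameras differ by about 5 mm, so I refine with the wrist camera.

arm_command(xyz=[[35, 16, 0], [35, 16, 0], [35, 16, 0], [35, 16, 0], [35, 16, 0], [35, 16, 0], [35, 16, 0], [35, 16, 0], [35, 16, 0], [35, 16, 0], [0, 0, 0], [0, 0, 0]], spin=[-1.45, -1.45, -1.45, -1.45, -1.45, -1.45, -1.45, -1.45, -1.45, -1.45, 0, 0])

```text
time: 1.35
tool_pos: [0.4817, -0.3478, 0.4041]
tool_rot: [-3.141, 0.001, 0.002]
contact_force: [0.0, -0.7, 0.2]
opening: 0.0917
grip_force: 0.0
```

```bash
python3 - <<'E'
from h import *
import pickle
pickle.dump(grab('wrist'),open('wA.pkl','wb')); s=observe(); print(s['tool_pos'],s['tool_rot'])
E
```

```text
[ 0.48097921 -0.34837783  0.40428793] [-3.14127904e+00  1.19224763e-03  4.05445907e-04]
```

arm_command(xyz=[[2, 40, 0], [2, 40, 0], [2, 40, 0], [2, 40, 0], [2, 40, 0], [2, 40, 0], [2, 40, 0], [2, 40, 0], [2, 40, 0], [0, 0, 0], [0, 0, 0]], spin=[0, 0, 0, 0, 0, 0, 0, 0, 0, 0, 0])

```text
time: 2.5
tool_pos: [0.4989, 0.0112, 0.4049]
tool_rot: [3.141, -0.0, 0.0]
contact_force: [-0.4, -0.0, -0.0]
opening: 0.0917
grip_force: 0.0
```

```bash
python3 - <<'E'
from h import *
import pickle
pickle.dump(grab('wrist'),open('wB.pkl','wb')); s=observe(); print(s['tool_pos'],s['tool_rot'])
E
```

```text
[0.49902501 0.01051533 0.40484675] [ 3.14081900e+00 -2.26605891e-05 -1.04197580e-03]
```

arm_command(xyz=[[5, 40, 0], [5, 40, 0], [5, 40, 0], [5, 40, 0], [5, 40, 0], [5, 40, 0], [5, 40, 0], [5, 40, 0], [0, 0, 0], [0, 0, 0]], spin=[0, 0, 0, 0, 0, 0, 0, 0, 0, 0])

```text
time: 3.55
tool_pos: [0.5402, 0.3305, 0.4041]
tool_rot: [3.14, 0.001, -0.001]
contact_force: [0.6, -0.1, -0.2]
opening: 0.0918
grip_force: 0.0
```

```bash
python3 - <<'E'
from h import *
import pickle
from m import ortho
pickle.dump(grab('wrist'),open('wC.pkl','wb')); s=observe(); print(s['tool_pos'],s['tool_rot'])
R=[]
for k in 'ABC':
    c=pickle.load(open(f'w{k}.pkl','rb'));R.append(c['img'][::1,::1,::-1]); W=cloud(c); print(k,np.nanmedian(W[...,2]))
    m=(W[...,2]>.0045)&(W[...,2]<.1)
    N,L=cv2.connectedComponents(m.astype(np.uint8),connectivity=4)
    for i in range(1,N):
        P=W[L==i]
        if len(P)<300: continue
        zt=np.percentile(P[:,2],90); t=P[P[:,2]>zt-.005]
        a,b=np.percentile(t,1,axis=0),np.percentile(t,99,axis=0)
        vv,uu=np.where(L==i)
        print(len(P),'ztop %.4f'%zt,'x %.3f-%.3f y %.3f-%.3f'%(a[0],b[0],a[1],b[1]),'px',int(uu.mean()),int(vv.mean()))
v=np.zeros((600,800,3),np.uint8)
for i,(r,o) in enumerate(zip(R,[(0,0),(0,400),(300,0)])): v[o[0]:o[0]+300,o[1]:o[1]+400]=cv2.resize(r,(400,300))
cv2.imwrite('pics/wABC.png',v)
E
```

```text
[0.5401159  0.32986059 0.40430007] [ 3.14038884e+00  7.20009104e-04 -2.12484021e-03]
A 0.0014711484900439553
6746 ztop 0.0074 x 0.500-0.680 y -0.108--0.039 px 43 69
2041 ztop 0.0203 x 0.616-0.677 y -0.576--0.471 px 407 26
2688 ztop 0.0507 x 0.559-0.603 y -0.640--0.623 px 498 62
1314 ztop 0.0513 x 0.562-0.602 y -0.318--0.277 px 215 86
1289 ztop 0.0224 x 0.512-0.573 y -0.473--0.411 px 332 119
1602 ztop 0.0113 x 0.451-0.507 y -0.338--0.279 px 230 165
639 ztop 0.0113 x 0.359-0.404 y -0.192--0.141 px 131 228
342 ztop 0.0156 x 0.356-0.376 y -0.397--0.346 px 275 242
572 ztop 0.0150 x 0.255-0.313 y -0.364--0.285 px 246 289
B 0.0024939700129478215
342 ztop 0.0315 x 0.688-0.692 y 0.227-0.253 px 65 4
9731 ztop 0.0074 x 0.491-0.698 y 0.076-0.162 px 174 76
6982 ztop 0.0074 x 0.500-0.697 y -0.105--0.038 px 323 78
3033 ztop 0.0332 x 0.579-0.640 y 0.247-0.310 px 39 78
1086 ztop 0.0498 x 0.562-0.596 y -0.288--0.275 px 494 103
1651 ztop 0.0112 x 0.451-0.508 y -0.338--0.278 px 485 177
2618 ztop 0.0811 x 0.443-0.468 y 0.298-0.314 px 33 201
C 0.001645462241235851
1069 ztop 0.0289 x 0.700-0.734 y 0.462-0.499 px 129 17
2323 ztop 0.0332 x 0.689-0.731 y 0.212-0.272 px 333 20
10688 ztop 0.0073 x 0.492-0.737 y 0.076-0.163 px 420 94
787 ztop 0.0302 x 0.591-0.632 y 0.644-0.659 px 8 109
2155 ztop 0.0332 x 0.580-0.640 y 0.249-0.312 px 296 113
1255 ztop 0.0312 x 0.518-0.565 y 0.407-0.454 px 181 165
603 ztop 0.0309 x 0.495-0.531 y 0.669-0.681 px 7 182
1795 ztop 0.0860 x 0.453-0.469 y 0.301-0.332 px 268 229
488 ztop 0.0262 x 0.323-0.358 y 0.415-0.446 px 194 293
```

View pics/wABC.png

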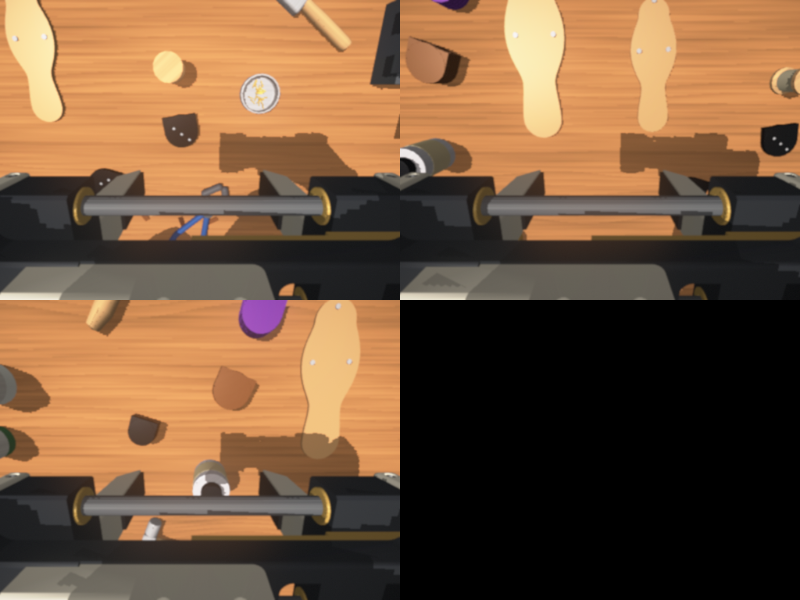

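The wrist views show the same objects and agree with each other to about 1 mm; heel, top piece and sole heights come out at 33, 11 and 7 mm, as the text says. Now I fit outlines precisely.

```bash
cat > fit.py <<'E'
from h import *
import pickle
from scipy.optimize import minimize
def plane(c,z):
    h,w=c['depth'].shape; u,v=np.meshgrid(np.arange(w),np.arange(h))
    p=cv2.undistortPoints(np.stack([u,v],-1).reshape(-1,1,2).astype(float),K(c),np.array(c['dist_coeffs'],float)).reshape(h,w,2)
    T=np.array(c['world_from_camera']); d=np.concatenate([p*[1,-1],-np.ones((h,w,1))],-1)@T[:3,:3].T
    return T[:3,3]+d*((z-T[2,3])/d[...,2])[...,None]
def sdD(l,r,L):   # signed dist (neg inside), D outline
    x,y=l[...,0],l[...,1]
    back=np.hypot(x-r,y)-r
    return np.where(x<r,back,np.maximum(abs(y)-r,x-L))
def fitD(c,z,x0,r,L,lo,hi=.2,rad=.06):
    "lo: lowest height counted as top surface"
    W=cloud(c); P=plane(c,z); m=(W[...,2]>lo)&(W[...,2]<hi)
    near=np.hypot(P[...,0]-x0[0]-L/2,P[...,1]-x0[1])<rad
    P=P[near][:,:2]; m=m[near]
    def cost(q):
        d=P-q[:2]; cs,sn=np.cos(q[2]),np.sin(q[2])
        l=np.stack([d[:,0]*cs+d[:,1]*sn,-d[:,0]*sn+d[:,1]*cs],-1)
        return np.mean((1/(1+np.exp(np.clip(sdD(l,r,L)/.0007,-50,50)))-m)**2)
    best=min((minimize(cost,[x0[0],x0[1],a],method='Nelder-Mead',options=dict(initial_simplex=[[x0[0],x0[1],a],[x0[0]+.006,x0[1],a],[x0[0],x0[1]+.006,a],[x0[0],x0[1],a+.15]],xatol=1e-5,fatol=1e-7)) for a in (-.4,-.2,0,.2,.4)),key=lambda o:o.fun)
    return np.round(best.x,4),round(best.fun*m.size/ max(m.sum(),1),4)
def sole(c,x0,y0,r,z=.006,x1=.60):
    P=plane(c,z); I=c['img'].astype(float); hsv=cv2.cvtColor(c['img'],cv2.COLOR_RGB2HSV)
    W=cloud(c); out=[]
    for x in np.arange(x0-.005,x1,.01):
        s=(abs(P[...,0]-x)<.002)&(abs(P[...,1]-y0)<.07)
        y=P[...,1][s]; g=(I[...,2])[s]; mm=g>(np.percentile(g,20)+np.percentile(g,95))/2
        if mm.sum(): out.append((x,np.percentile(y[mm],2),np.percentile(y[mm],98)))
    return np.array(out)
E
python3 - <<'E'
from fit import *
A,B,C=[pickle.load(open(f'w{k}.pkl','rb')) for k in 'ABC']
for n,c,z,x0,r,L,lo in [('HL C',C,.033,(.58,.28),.03,.058,.028),('HL B',B,.033,(.58,.28),.03,.058,.028),('HS C',C,.031,(.52,.43),.023,.046,.026),('TP A',A,.011,(.45,-.31),.03,.058,.006),('TP B',B,.011,(.45,-.31),.03,.058,.006)]:
    print(n,fitD(c,z,x0,r,L,lo))
for n,c in [('B',B),('C',C),('A',A)]:
    W=cloud(c); P=plane(c,.0065); m=(W[...,2]>.0045)
    for nm,y0,r,wid in [('SL',.115,.033,.26),('SS',-.07,.026,.21)]:
        if (n,nm) in [('C','SS'),('A','SL')]: continue
        near=(abs(P[...,1]-y0)<.06)&(P[...,0]<.53)&(P[...,0]>.45)
        Q=P[near][:,:2]; mm=m[near]
        def cost(q):
            d=np.hypot(Q[:,0]-q[0],Q[:,1]-q[1])-r
            # back half only, right of circle centre
            w=Q[:,0]<q[0]+.003
            return (w*(1/(1+np.exp(np.clip(d/.0007,-50,50)))-mm)**2).sum()/w.sum()
        o=min((minimize(cost,[.49+r+e,y0],method='Nelder-Mead',options=dict(initial_simplex=[[.49+r+e,y0],[.496+r+e,y0],[.49+r+e,y0+.006]],xatol=1e-5,fatol=1e-7)) for e in (-.005,0,.005)),key=lambda o:o.fun)
        print(n,nm,'heel centre',np.round(o.x,4),o.fun)
        for x in np.arange(.50,.74,.02):
            s=(abs(P[...,0]-x)<.003)&(abs(P[...,1]-y0)<.07)&m
            if s.sum()>5: y=P[...,1][s]; print('  x%.2f mid %.4f w %.4f'%(x,(y.min()+y.max())/2,y.max()-y.min()),end='')
        print()
E
```

```text
HL C (array([ 0.5797,  0.2953, -0.4062]), np.float64(0.0251))
HL B (array([ 0.5794,  0.292 , -0.4058]), np.float64(0.0396))
HS C (array([ 0.5175,  0.4391, -0.3133]), np.float64(0.0273))
TP A (array([ 0.4491, -0.3146,  0.1504]), np.float64(0.0247))
TP B (array([ 0.4493, -0.3128,  0.1506]), np.float64(0.0365))
B SL heel centre [0.5168 0.116 ] 0.005843062281971045
  x0.50 mid 0.1158 w 0.0585  x0.52 mid 0.1160 w 0.0662  x0.54 mid 0.1158 w 0.0624  x0.56 mid 0.1169 w 0.0565  x0.58 mid 0.1177 w 0.0551  x0.60 mid 0.1181 w 0.0687  x0.62 mid 0.1185 w 0.0842  x0.64 mid 0.1192 w 0.0927  x0.66 mid 0.1195 w 0.0929  x0.68 mid 0.1199 w 0.0855  x0.70 mid 0.1199 w 0.0709
B SS heel centre [ 0.5202 -0.0776] 0.004119596013557043
  x0.50 mid -0.0779 w 0.0362  x0.52 mid -0.0774 w 0.0513  x0.54 mid -0.0769 w 0.0490  x0.56 mid -0.0762 w 0.0418  x0.58 mid -0.0741 w 0.0447  x0.60 mid -0.0721 w 0.0636  x0.62 mid -0.0721 w 0.0728  x0.64 mid -0.0717 w 0.0731  x0.66 mid -0.0710 w 0.0632  x0.68 mid -0.0696 w 0.0478  x0.70 mid -0.0689 w 0.0312
C SL heel centre [0.5169 0.1165] 0.007016488716040314
  x0.50 mid 0.1164 w 0.0588  x0.52 mid 0.1166 w 0.0664  x0.54 mid 0.1174 w 0.0629  x0.56 mid 0.1173 w 0.0582  x0.58 mid 0.1179 w 0.0546  x0.60 mid 0.1185 w 0.0692  x0.62 mid 0.1190 w 0.0843  x0.64 mid 0.1195 w 0.0934  x0.66 mid 0.1199 w 0.0942  x0.68 mid 0.1197 w 0.0869  x0.70 mid 0.1201 w 0.0720  x0.72 mid 0.1209 w 0.0634
A SS heel centre [ 0.5204 -0.0791] 0.004832515612772538
  x0.50 mid -0.0787 w 0.0344  x0.52 mid -0.0795 w 0.0527  x0.54 mid -0.0785 w 0.0487  x0.56 mid -0.0780 w 0.0440  x0.58 mid -0.0754 w 0.0467  x0.60 mid -0.0750 w 0.0654  x0.62 mid -0.0739 w 0.0740  x0.64 mid -0.0734 w 0.0742  x0.66 mid -0.0723 w 0.0627  x0.68 mid -0.0708 w 0.0492
```

arm_command(xyz=[[16, -10.7, -20], [16, -10.7, -20], [16, -10.7, -20], [16, -10.7, -20], [16, -10.7, -20], [0, 0, -30], [0, 0, -30], [0, 0, -30], [0, 0, -20], [0, 0, -10], [0, 0, -3], [0, 0, 0], [0, 0, 0]], spin=[-4.65, -4.65, -4.65, -4.65, -4.65, 0, 0, 0, 0, 0, 0, 0, 0])

```text
time: 4.9
tool_pos: [0.6199, 0.2779, 0.1833]
tool_rot: [-3.14, -0.002, -0.407]
contact_force: [-0.4, -0.7, 0.3]
opening: 0.0916
grip_force: 0.0
```

arm_command(xyz=[[0, 0, 0], [0, 0, 0], [0, 0, 0], [0, 0, 0], [0, 0, 0], [0, 0, 0]], spin=[0, 0, 0, 0, 0, 0], jaw=-1, squeeze=20)

```text
time: 5.5
tool_pos: [0.6193, 0.2782, 0.1819]
tool_rot: [3.141, 0.0, -0.406]
contact_force: [-1.2, -0.1, 1.2]
opening: 0.0596
grip_force: 20.0
```

arm_command(xyz=[[0, 0, 20], [0, 0, 30], [-14.8, -26.9, 0], [-14.8, -26.9, 0], [-14.8, -26.9, 0], [-14.8, -26.9, 0], [-14.8, -26.9, 0], [-14.8, -26.9, 0], [0, 0, -20], [0, 0, -15], [0, 0, -5], [0, 0, 0], [0, 0, 0]], spin=[0, 0, 4.1, 4.1, 4.1, 4.1, 4.1, 4.1, 0, 0, 0, 0, 0])

```text
time: 6.8
tool_pos: [0.5308, 0.117, 0.1922]
tool_rot: [3.142, -0.001, 0.024]
contact_force: [0.2, -0.7, -0.5]
opening: 0.0597
grip_force: 20.0
```

arm_command(xyz=[[0, 0, -2], [0, 0, -1], [0, 0, -1], [0, 0, 0], [0, 0, 0]], spin=[0, 0, 0, 0, 0])

```text
time: 7.3
tool_pos: [0.5305, 0.1168, 0.1878]
tool_rot: [3.142, -0.0, 0.023]
contact_force: [0.3, 0.3, -0.2]
opening: 0.0595
grip_force: 20.0
```

arm_command(xyz=[[0, 0, -0.7], [0, 0, 0], [0, 0, 0]], spin=[0, 0, 0])

```text
time: 7.6
tool_pos: [0.5305, 0.1169, 0.1878]
tool_rot: [3.142, -0.0, 0.023]
contact_force: [-2.3, 0.0, 6.9]
opening: 0.0595
grip_force: 20.0
```

arm_command(xyz=[[0, 0, 0], [0, 0, 0], [0, 0, 0], [0, 0, 0], [0, 0, 25], [0, 0, 40], [0, 0, 40], [-10, 0, 40], [-10, 0, 40], [-10, 0, 32], [0, 0, 0], [0, 0, 0]], spin=[0, 0, 0, 0, 0, 0, 0, 0, 0, 0, 0, 0], jaw=1)

```text
time: 8.8
tool_pos: [0.5003, 0.1168, 0.4044]
tool_rot: [3.142, -0.001, 0.023]
contact_force: [-0.2, -0.2, -0.1]
opening: 0.0914
grip_force: 0.0
```

```bash
python3 - <<'E'
from fit import *
c=grab('wrist'); pickle.dump(c,open('wD.pkl','wb')); s=observe(); print(s['tool_pos'],s['tool_rot'])
print(fitD(c,.039,(.487,.1155),.03,.058,.030))
P=plane(c,.0065); W=cloud(c)
cv2.imwrite('pics/wD.png',cv2.resize(c['img'][0:240,130:450,::-1],(800,600)))
E
```

```text
[0.50036105 0.11674365 0.40328231] [3.14142627e+00 1.02685505e-03 2.32770018e-02]
(array([0.4885, 0.1163, 0.0413]), np.float64(0.0268))
```

View pics/wD.png

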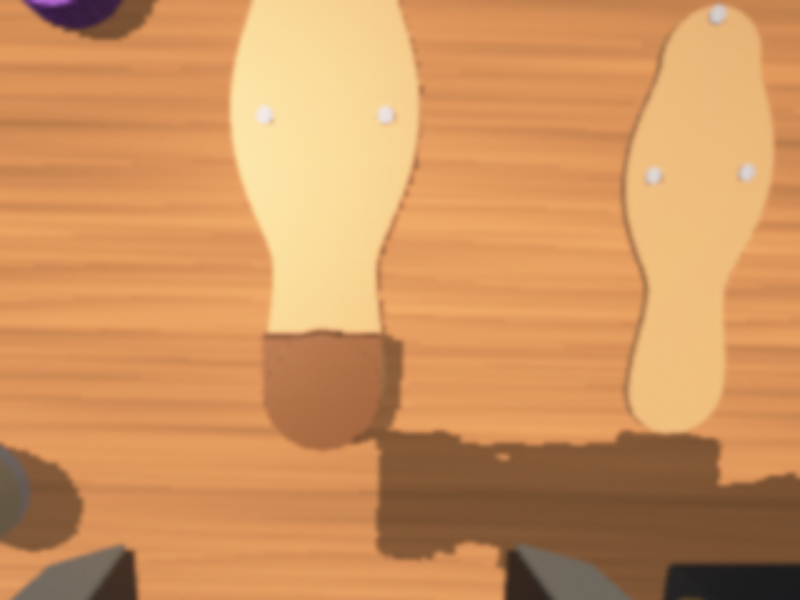

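The large heel sits on its heel end: the fit gives (0.4885, 0.1163) against a target of (0.487, 0.1157), about 1.5 mm off, front towards the toe. Small heel next.

arm_command(xyz=[[6.3, 38.9, -10], [6.3, 38.9, -10], [6.3, 38.9, -10], [6.3, 38.9, -10], [6.3, 38.9, -10], [6.3, 38.9, -10], [6.3, 38.9, -10], [6.3, 38.9, -10], [0, 0, 0], [0, 0, -40], [0, 0, -40], [0, 0, -30], [0, 0, -17], [0, 0, -7], [0, 0, 0], [0, 0, 0]], spin=[-2.4, -2.4, -2.4, -2.4, -2.4, -2.4, -2.4, -2.4, 0, 0, 0, 0, 0, 0, 0, 0])

```text
time: 10.45
tool_pos: [0.5513, 0.4279, 0.1906]
tool_rot: [-3.141, -0.001, -0.312]
contact_force: [0.6, 0.4, -0.0]
opening: 0.0919
grip_force: 0.0
```

arm_command(xyz=[[0, 0, 0], [0, 0, 0], [0, 0, 0], [0, 0, 0], [0, 0, 0], [0, 0, 0], [0, 0, 0]], spin=[0, 0, 0, 0, 0, 0, 0], jaw=-1, squeeze=20)

```text
time: 11.15
tool_pos: [0.5509, 0.428, 0.1901]
tool_rot: [3.141, 0.0, -0.312]
contact_force: [-0.0, -0.3, 1.1]
opening: 0.0458
grip_force: 20.0
```

arm_command(xyz=[[0, 0, 20], [0, 0, 40], [0, 0, 40], [-1.6, -42.1, 0], [-1.6, -42.1, 0], [-1.6, -42.1, 0], [-1.6, -42.1, 0], [-1.6, -42.1, 0], [-1.6, -42.1, 0], [-1.6, -42.1, 0], [-1.6, -42.1, 0], [-1.6, -42.1, 0], [-1.6, -42.1, 0], [-1.5, -42.3, 0], [-1.5, -42.3, 0], [0, 0, -40], [0, 0, -30], [0, 0, -15], [0, 0, -6]], spin=[0, 0, 0, 1.7, 1.7, 1.7, 1.7, 1.7, 1.7, 1.7, 1.7, 1.7, 1.7, 1.7, 1.75, 0, 0, 0, 0])

```text
time: 13.05
tool_pos: [0.5313, -0.0777, 0.1973]
tool_rot: [-3.141, 0.003, 0.045]
contact_force: [-1.0, -0.8, -0.2]
opening: 0.046
grip_force: 20.0
```

arm_command(xyz=[[0, 0, -1], [0, 0, -1], [0, 0, 0], [0, 0, 0]], spin=[0, 0, 0, 0])

```text
time: 13.45
tool_pos: [0.5322, -0.0776, 0.1979]
tool_rot: [3.141, -0.002, 0.045]
contact_force: [0.9, -0.2, -0.8]
opening: 0.0459
grip_force: 20.0
```

arm_command(xyz=[[0, 0, -1], [0, 0, 0], [0, 0, 0]], spin=[0, 0, 0])

```text
time: 13.75
tool_pos: [0.5319, -0.0776, 0.1961]
tool_rot: [3.141, -0.0, 0.045]
contact_force: [-0.2, 0.1, -1.0]
opening: 0.046
grip_force: 20.0
```

arm_command(xyz=[[0, 0, -0.7], [0, 0, 0], [0, 0, 0]], spin=[0, 0, 0])

```text
time: 14.05
tool_pos: [0.532, -0.0776, 0.196]
tool_rot: [3.141, -0.0, 0.045]
contact_force: [-2.9, 0.5, 4.8]
opening: 0.046
grip_force: 20.0
```

Contact; release, rise and check.

arm_command(xyz=[[0, 0, 0], [0, 0, 0], [0, 0, 0], [0, 0, 0], [0, 0, 25], [0, 0, 40], [0, 0, 40], [-10, 0, 40], [-10, 0, 40], [-10, 0, 24], [0, 0, 0], [0, 0, 0]], spin=[0, 0, 0, 0, 0, 0, 0, 0, 0, 0, 0, 0], jaw=1)

```text
time: 15.25
tool_pos: [0.5018, -0.0776, 0.4043]
tool_rot: [3.141, -0.001, 0.045]
contact_force: [-0.6, 0.4, 0.2]
opening: 0.092
grip_force: 0.0
```

```bash
python3 - <<'E'
from fit import *
c=grab('wrist'); pickle.dump(c,open('wE.pkl','wb')); s=observe(); print(s['tool_pos'],s['tool_rot'])
print('HS',fitD(c,.037,(.497,-.078),.023,.046,.028),'HL',fitD(c,.039,(.487,.1155),.03,.058,.030))
cv2.imwrite('pics/wE.png',cv2.resize(c['img'][0:240,100:420,::-1],(800,600)))
P=plane(c,.0065); W=cloud(c); m=W[...,2]>.0045
for x in np.arange(.56,.72,.02):
    s=(abs(P[...,0]-x)<.003)&(abs(P[...,1]+.073)<.07)&m
    if s.sum()>5: y=P[...,1][s]; print('x%.2f mid %.4f'%(x,(y.min()+y.max())/2),end=' ')
E
```

```text
[ 0.50182684 -0.0775764   0.40336273] [-3.14118173e+00  1.32177791e-03  4.50273641e-02]
HS (array([ 0.4969, -0.0781,  0.0463]), np.float64(0.0276)) HL (array([0.4881, 0.115 , 0.0215]), np.float64(0.0442))
x0.56 mid -0.0754 x0.58 mid -0.0737 x0.60 mid -0.0728 x0.62 mid -0.0720 x0.64 mid -0.0717 x0.66 mid -0.0715 x0.68 mid -0.0698 x0.70 mid -0.0684
```

View pics/wE.png

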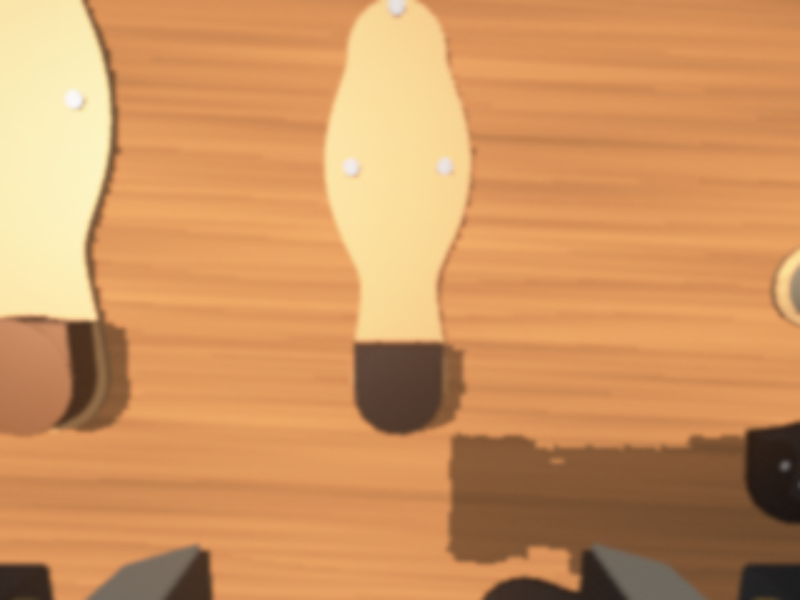

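The small heel is flush: the fit gives (0.4969, -0.0781, yaw 0.046) against a target of (0.4973, -0.0788). Now the top piece.

arm_command(xyz=[[-1.5, -38.3, -10], [-1.5, -38.3, -10], [-1.5, -38.3, -10], [-1.5, -38.3, -10], [-1.6, -38.3, -10], [-1.6, -38.3, -10], [0, 0, 0], [0, 0, -40], [0, 0, -40], [0, 0, -40], [0, 0, -25], [0, 0, -12], [0, 0, -6], [0, 0, 0], [0, 0, 0]], spin=[1.0, 1.0, 1.0, 1.0, 1.0, 1.05, 0, 0, 0, 0, 0, 0, 0, 0, 0])

```text
time: 16.8
tool_pos: [0.4932, -0.3076, 0.1825]
tool_rot: [3.14, -0.001, 0.151]
contact_force: [0.8, -0.2, -0.1]
opening: 0.0915
grip_force: 0.0
```

arm_command(xyz=[[0, 0, 0], [0, 0, 0], [0, 0, 0], [0, 0, 0], [0, 0, 0], [0, 0, 0], [0, 0, 0]], spin=[0, 0, 0, 0, 0, 0, 0], jaw=-1, squeeze=15)

```text
time: 17.5
tool_pos: [0.4928, -0.3075, 0.1816]
tool_rot: [3.141, -0.0, 0.151]
contact_force: [-0.9, 0.0, 1.8]
opening: 0.0596
grip_force: 15.0
```

arm_command(xyz=[[0, 0, 15], [0, 0, 35], [0, 0, 40], [3.9, 42.4, 0], [3.9, 42.4, 0], [3.9, 42.4, 0], [3.9, 42.4, 0], [3.9, 42.4, 0], [3.9, 42.4, 0], [3.9, 42.4, 0], [3.9, 42.5, 0], [4, 42.5, 0], [4, 42.5, 0], [0, 0, -25], [0, 0, -15], [0, 0, -8], [0, 0, 0], [0, 0, 0]], spin=[0, 0, 0, -0.73, -0.73, -0.73, -0.73, -0.73, -0.73, -0.73, -0.73, -0.73, -0.76, 0, 0, 0, 0, 0])

```text
time: 19.3
tool_pos: [0.5322, 0.1166, 0.2237]
tool_rot: [3.142, -0.0, 0.022]
contact_force: [1.4, 0.0, -0.9]
opening: 0.06
grip_force: 15.0
```

arm_command(xyz=[[0, 0, -2], [0, 0, -1], [0, 0, 0], [0, 0, 0]], spin=[0, 0, 0, 0])

```text
time: 19.7
tool_pos: [0.532, 0.1168, 0.2206]
tool_rot: [3.142, -0.0, 0.023]
contact_force: [-0.0, -0.1, 0.3]
opening: 0.0597
grip_force: 15.0
```

arm_command(xyz=[[0, 0, -1], [0, 0, 0], [0, 0, 0]], spin=[0, 0, 0])

```text
time: 20.0
tool_pos: [0.532, 0.1169, 0.2196]
tool_rot: [3.141, -0.001, 0.023]
contact_force: [-0.2, -0.0, 2.4]
opening: 0.0597
grip_force: 15.0
```

arm_command(xyz=[[0, 0, 0], [0, 0, 0], [0, 0, 0], [0, 0, 0], [0, 0, 15], [0, 0, 30], [0, 0, 40], [-10, 0, 40], [-10, 0, 40], [-10, 0, 20], [0, 0, 0], [0, 0, 0]], spin=[0, 0, 0, 0, 0, 0, 0, 0, 0, 0, 0, 0], jaw=1)

```text
time: 21.2
tool_pos: [0.5018, 0.1169, 0.404]
tool_rot: [3.142, -0.0, 0.023]
contact_force: [0.8, -0.4, -1.0]
opening: 0.0918
grip_force: 0.0
```

```bash
python3 - <<'E'
from fit import *
c=grab('wrist'); pickle.dump(c,open('wF.pkl','wb')); s=observe(); print(s['tool_pos'],s['tool_rot'])
print('TP',fitD(c,.049,(.487,.1155),.03,.058,.040),'HS',fitD(c,.037,(.497,-.078),.023,.046,.028))
cv2.imwrite('pics/wF.png',cv2.resize(c['img'][60:210,160:360,::-1],(800,600)))
E
```

```text
[0.50188229 0.11683345 0.40319183] [3.14138389e+00 1.64844951e-03 2.27267636e-02]
TP (array([0.4878, 0.1164, 0.038 ]), np.float64(0.0299)) HS (array([ 0.4969, -0.0767,  0.0671]), np.float64(0.0492))
```

View pics/wF.png

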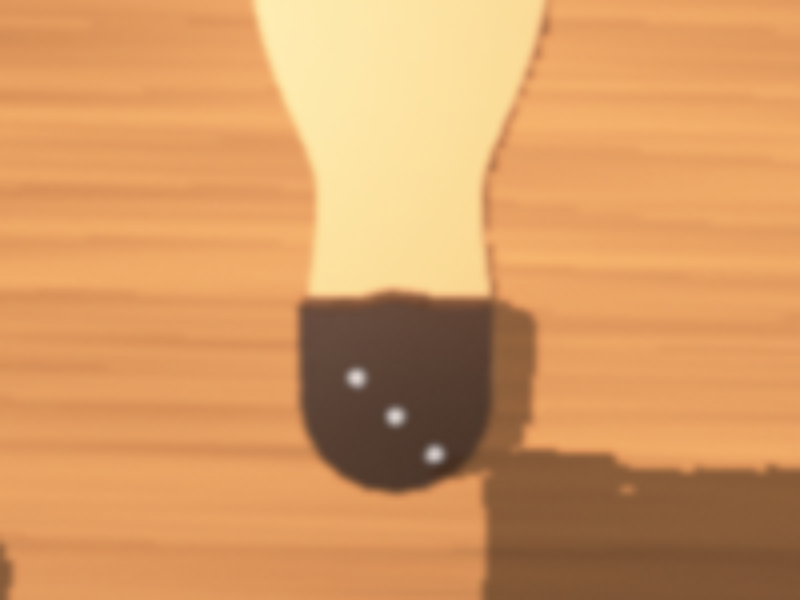

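arm_command(xyz=[[-15, 20, 0], [-15, 20, 0], [-15, 20, 0], [-15, 20, 0], [-15, 20, 0], [-15, 20, 0], [-15, 20, 0], [-15, 20, 0], [0, 20, 0], [0, 20, 0], [0, 0, 0], [0, 0, 0]], spin=[0, 0, 0, 0, 0, 0, 0, 0, 0, 0, 0, 0])

```text
time: 22.45
tool_pos: [0.382, 0.3169, 0.4027]
tool_rot: [3.14, 0.003, 0.024]
contact_force: [0.7, 0.3, -0.7]
opening: 0.092
grip_force: 0.0
```

```bash
python3 - <<'E'
from fit import *
c=grab('wrist'); pickle.dump(c,open('wG.pkl','wb')); s=observe(); print(s['tool_pos'],s['tool_rot'])
W=cloud(c)
for lo,hi in [(.078,.095),(.066,.078)]:
    t=W[(W[...,2]>lo)&(W[...,2]<hi)&(abs(W[...,0]-.453)<.05)&(abs(W[...,1]-.315)<.05)]
    a,b=np.percentile(t,1,axis=0),np.percentile(t,99,axis=0); print(len(t),a,b,(a+b)/2)
cv2.imwrite('pics/wG.png',cv2.resize(c['img'][...,::-1],(512,384)))
E
```

```text
[0.38207458 0.31646565 0.40309209] [3.13989475e+00 2.19036342e-03 2.27509751e-02]
833 [0.43660032 0.30057519 0.08470991] [0.46763448 0.33181233 0.08789583] [0.4521174  0.31619376 0.08630287]
1593 [0.42389495 0.28790782 0.07053121] [0.48030549 0.34439494 0.07410026] [0.45210022 0.31615138 0.07231573]
```

View pics/wG.png

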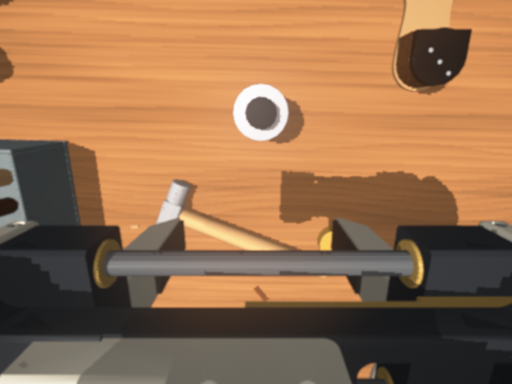

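The top piece sits flush, with its front edge along the leather front: the fit gives (0.4878, 0.1164). The tin's centre is (0.4521, 0.3162), body 72 mm and cap 86 mm high. I will grip the tin across x (spin about 90°) so the fingers stay clear of both heels.

arm_command(xyz=[[5.8, 0, 0], [5.8, 0, 0], [5.8, 0, 0], [5.8, 0, 0], [5.8, 0, 0], [5.8, 0, 0], [5.8, 0, 0], [5.8, 0, 0], [5.9, 0, 0], [5.9, 0, 0], [5.9, 0, 0], [5.9, -0.5, 0], [0, 0, 0], [0, 0, 0]], spin=[7.4, 7.4, 7.4, 7.4, 7.4, 7.4, 7.4, 7.4, 7.4, 7.4, 7.4, 7.3, 0, 0])

```text
time: 23.9
tool_pos: [0.452, 0.3157, 0.404]
tool_rot: [-3.141, 0.0, 1.566]
contact_force: [-0.2, -0.2, -0.4]
opening: 0.0913
grip_force: 0.0
```

arm_command(xyz=[[0, 0.4, -40], [0, 0, -40], [0, 0, -40], [0, 0, -35], [0, 0, -25], [0, 0, -11], [0, 0, -4], [0, 0, 0], [0, 0, 0]], spin=[0, 0, 0, 0, 0, 0, 0, 0, 0])

```text
time: 24.8
tool_pos: [0.4524, 0.317, 0.2107]
tool_rot: [3.139, -0.001, 1.57]
contact_force: [-0.6, 0.6, 0.4]
opening: 0.0916
grip_force: 0.0
```

arm_command(xyz=[[0, 0, 0], [0, 0, 0], [0, 0, 0], [0, 0, 0], [0, 0, 0], [0, 0, 0], [0, 0, 0]], spin=[0, 0, 0, 0, 0, 0, 0], jaw=-1, squeeze=20)

```text
time: 25.5
tool_pos: [0.4522, 0.3168, 0.2096]
tool_rot: [3.141, -0.0, 1.571]
contact_force: [0.8, 0.0, 2.8]
opening: 0.0591
grip_force: 20.0
```

arm_command(xyz=[[0, 0, 8], [0, 0, 20], [0, 0, 25], [0, 0, 20], [0, 0, 7], [2, -10, 0], [4, -20, 0], [6, -28, 0], [6.5, -30, 0], [6.5, -30, 0], [6.5, -30, 0], [6.5, -30, 0], [6.5, -30, 0], [6.5, -30, 0], [6, -28, 0], [4, -20, 0], [2.3, -15.3, 0], [0, 0, 0], [0, 0, 0]], spin=[0, 0, 0, 0, 0, 0, 0, 0, 0, 0, 0, 0, 0, 0, 0, 0, 0, 0, 0])

```text
time: 27.4
tool_pos: [0.5148, 0.0154, 0.2887]
tool_rot: [-3.14, -0.0, 1.57]
contact_force: [1.0, 0.4, -2.1]
opening: 0.06
grip_force: 20.0
```

arm_command(xyz=[[0, 0, -10], [0, 0, -20], [0, 0, -20], [0, 0, -15], [0, 0, -8], [0, 0, -3], [0, 0, -2], [0, 0, 0], [0, 0, 0]], spin=[0, 0, 0, 0, 0, 0, 0, 0, 0])

```text
time: 28.3
tool_pos: [0.5154, 0.0155, 0.2119]
tool_rot: [3.14, 0.0, 1.571]
contact_force: [0.3, -0.4, -2.1]
opening: 0.0594
grip_force: 20.0
```

arm_command(xyz=[[0, 0, -1], [0, 0, -1], [0, 0, 0], [0, 0, 0]], spin=[0, 0, 0, 0])

```text
time: 28.7
tool_pos: [0.5153, 0.0155, 0.2096]
tool_rot: [3.141, 0.0, 1.571]
contact_force: [0.1, 0.6, 0.5]
opening: 0.0593
grip_force: 20.0
```

arm_command(xyz=[[0, 0, -0.7], [0, 0, 0], [0, 0, 0]], spin=[0, 0, 0])

```text
time: 29.0
tool_pos: [0.5154, 0.0154, 0.2095]
tool_rot: [3.141, 0.0, 1.571]
contact_force: [-1.8, 0.1, 5.9]
opening: 0.06
grip_force: 20.0
```

arm_command(xyz=[[0, 0, 0], [0, 0, 0], [0, 0, 0], [0, 0, 0], [0, 0, 15], [0, 0, 35], [0, 0, 45], [0, 0, 45], [0, 0, 40], [0, 0, 14]], spin=[0, 0, 0, 0, 0, 0, 0, 0, 0, 0], jaw=1)

```text
time: 30.0
tool_pos: [0.5156, 0.0155, 0.4071]
tool_rot: [3.134, 0.001, 1.571]
contact_force: [-0.2, 0.1, 0.4]
opening: 0.092
grip_force: 0.0
```

arm_command(xyz=[[2.2, -38.1, 0], [2.2, -38.1, 0], [2.2, -38.1, 0], [2.2, -38.1, 0], [2.2, -38.1, 0], [2.2, -38.1, 0], [2.3, -38.1, 0], [2.3, -38.1, 0], [2.3, -38.1, 0], [2.3, -38.1, 0], [2.3, -38.1, 0], [2.4, -38.4, 0], [0, 0, 0], [0, 0, 0]], spin=[0, 0, 0, 0, 0, 0, 0, 0, 0, 0, 0, 0, 0, 0])

```text
time: 31.4
tool_pos: [0.542, -0.4427, 0.4014]
tool_rot: [-3.141, -0.002, 1.569]
contact_force: [-0.4, 0.3, 0.2]
opening: 0.0917
grip_force: 0.0
```

```bash
python3 - <<'E'
from fit import *
c=grab('wrist'); pickle.dump(c,open('wH.pkl','wb')); s=observe(); print(s['tool_pos'],s['tool_rot'])
W=cloud(c); t=W[(W[...,2]>.017)&(W[...,2]<.03)&(np.hypot(W[...,0]-.5425,W[...,1]+.442)<.045)]
a,b=np.percentile(t,1,axis=0),np.percentile(t,99,axis=0); print(len(t),a,b,(a+b)/2)
c=grab('scene');cv2.imwrite('pics/sc1.png',cv2.resize(c['img'][...,::-1],(768,576)))
W=cloud(c); t=W[(W[...,2]>.068)&(np.hypot(W[...,0]-.5154,W[...,1]-.0155)<.05)]; print(t.min(0),t.max(0))
E
```

```text
[ 0.54232602 -0.44170557  0.40196156] [-3.14095984e+00 -1.34739159e-03  1.57070717e+00]
362 [ 0.51134195 -0.47368092  0.01724902] [ 0.57318467 -0.41146172  0.02388005] [ 0.54226331 -0.44257132  0.02056453]
[ 0.48773231 -0.01837971  0.0681644 ] [0.54847868 0.04172826 0.0878982 ]
```

View pics/sc1.png

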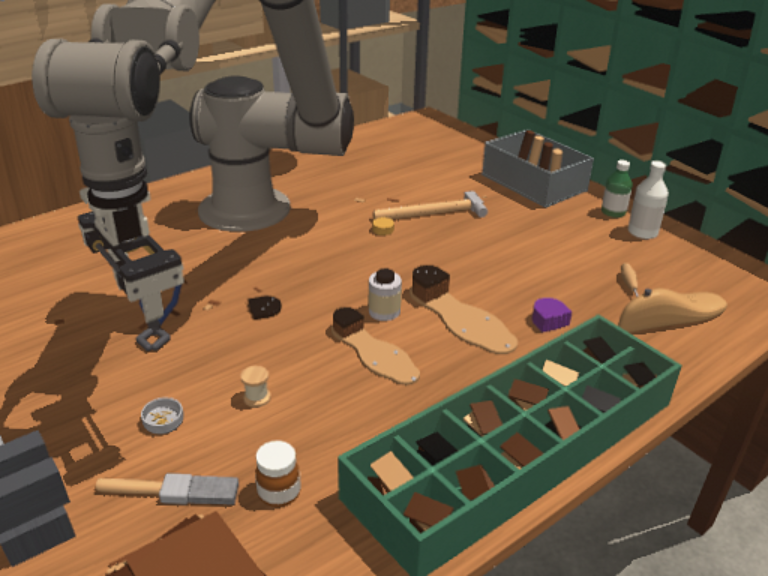

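The scene view shows the tin upright at (385,295) between the two heels, and the spool untouched at (256,385). The dish at (162,415) is centred under the gripper.

arm_command(xyz=[[0, -0.5, -45], [0, 0, -45], [0, 0, -45], [0, 0, -40], [0, 0, -28], [0, 0, -13], [0, 0, -4], [0, 0, 0], [0, 0, 0]], spin=[0, 0, 0, 0, 0, 0, 0, 0, 0])

```text
time: 32.4
tool_pos: [0.5429, -0.4427, 0.1849]
tool_rot: [3.139, 0.003, 1.571]
contact_force: [0.9, -0.3, -0.1]
opening: 0.0913
grip_force: 0.0
```

arm_command(xyz=[[0, 0, 0], [0, 0, 0], [0, 0, 0], [0, 0, 0], [0, 0, 0], [0, 0, 0], [0, 0, 0]], spin=[0, 0, 0, 0, 0, 0, 0], jaw=-1, squeeze=12)

```text
time: 33.1
tool_pos: [0.5424, -0.4426, 0.1829]
tool_rot: [3.141, 0.0, 1.571]
contact_force: [-0.8, 0.6, 2.0]
opening: 0.0626
grip_force: 12.0
```

arm_command(xyz=[[0, 0, 15], [0, 0, 35], [0, 0, 45], [0, 0, 45], [0, 0, 20]], spin=[0, 0, 0, 0, 0])

```text
time: 33.6
tool_pos: [0.5425, -0.4427, 0.3491]
tool_rot: [3.136, 0.006, 1.571]
contact_force: [0.5, 0.4, -0.2]
opening: 0.062
grip_force: 12.0
```

arm_command(xyz=[[-0.5, 12, 0], [-1, 25, 0], [-1.5, 38, 0], [-1.6, 41, 0], [-1.6, 41, 0], [-1.6, 41, 0], [-1.6, 41, 0], [-1.6, 41, 0], [-1.6, 41, 0], [-1.6, 41, 0], [-1.6, 41, 0], [-1.6, 41, 0], [-1.6, 41, 0], [-1.6, 41, 0], [-1.5, 38, 0], [-1.3, 38, 0], [-1, 30, 0], [-0.6, 16, 0], [0, 0, 0], [0, 0, 0]], spin=[0, 0, 0, 0, 0, 0, 0, 0, 0, 0, 0, 0, 0, 0, 0, 0, 0, 0, 0, 0])

```text
time: 35.6
tool_pos: [0.5173, 0.2049, 0.3428]
tool_rot: [3.142, 0.001, 1.571]
contact_force: [-0.2, 0.3, -0.5]
opening: 0.0619
grip_force: 12.0
```

arm_command(xyz=[[0, 0, -20], [0, 0, -40], [0, 0, -40], [0, 0, -30], [0, 0, -18], [0, 0, -8], [0, 0, -2], [0, 0, 0], [0, 0, 0]], spin=[0, 0, 0, 0, 0, 0, 0, 0, 0])

```text
time: 36.5
tool_pos: [0.5179, 0.2053, 0.1859]
tool_rot: [3.139, -0.0, 1.571]
contact_force: [0.1, 0.5, -1.2]
opening: 0.062
grip_force: 12.0
```

arm_command(xyz=[[0, 0, -1], [0, 0, -1], [0, 0, 0], [0, 0, 0]], spin=[0, 0, 0, 0])

```text
time: 36.9
tool_pos: [0.5173, 0.2056, 0.1829]
tool_rot: [3.141, -0.0, 1.571]
contact_force: [-0.8, -0.1, 1.9]
opening: 0.0626
grip_force: 12.0
```

Contact. Release, rise and make a final check.

arm_command(xyz=[[0, 0, 0], [0, 0, 0], [0, 0, 0], [0, 0, 0], [0, 0, 15], [0, 0, 35], [0, 0, 45], [0, 0, 45], [0, 0, 45], [0, 0, 35], [0, 0, 0], [0, 0, 0]], spin=[0, 0, 0, 0, 0, 0, 0, 0, 0, 0, 0, 0], jaw=1)

```text
time: 38.1
tool_pos: [0.5171, 0.2055, 0.4031]
tool_rot: [3.14, -0.0, 1.571]
contact_force: [0.1, -1.1, -1.1]
opening: 0.0916
grip_force: 0.0
```

arm_command(xyz=[[-10, -25, 0], [-10, -25, 0], [-10, -25, 0], [-10, -25, 0], [-10, -25, 0], [-10, -25, 0], [0, -25, 0], [0, -25, 0], [0, 0, 0], [0, 0, 0], [0, 0, 0], [0, 0, 0]], spin=[-8, -8, -8, -8, -8, -8, -8, -8, -8, -8, -8, -2])

```text
time: 39.3
tool_pos: [0.457, 0.0054, 0.4007]
tool_rot: [-3.141, 0.004, -0.005]
contact_force: [-0.2, 0.3, 0.3]
opening: 0.092
grip_force: 0.0
```

```bash
python3 - <<'E'
from fit import *
c=grab('wrist'); s=observe(); print(s['tool_pos'],s['tool_rot'])
cv2.imwrite('pics/wI.png',cv2.resize(c['img'][:250,:400,::-1],(800,500)))
print('TP',fitD(c,.049,(.487,.1155),.03,.058,.040,.06),'HS',fitD(c,.037,(.497,-.078),.023,.046,.028,.05))
W=cloud(c)
for n,x,y,l,h in [('tin',.5154,.0155,.068,.1),('dish',.517,.205,.016,.03)]:
    t=W[(W[...,2]>l)&(W[...,2]<h)&(np.hypot(W[...,0]-x,W[...,1]-y)<.048)]; print(n,np.percentile(t,1,axis=0).round(4),np.percentile(t,99,axis=0).round(4))
W=cloud(grab('scene')); t=W[(W[...,2]>.046)&(np.hypot(W[...,0]-.583,W[...,1]+.298)<.05)]; print('spool',np.percentile(t,2,axis=0).round(3),np.percentile(t,98,axis=0).round(3))
E
```

```text
[0.45700182 0.00543579 0.40079703] [-3.14108063  0.00386844 -0.00382442]
TP (array([0.4871, 0.1153, 0.0308]), np.float64(0.0284)) HS (array([ 0.4963, -0.0774,  0.0472]), np.float64(0.0293))
tin [ 0.4865 -0.0129  0.0706] [0.5418 0.0422 0.0877]
dish [0.4855 0.1735 0.0162] [0.547  0.2353 0.0238]
spool [ 0.564 -0.319  0.047] [ 0.604 -0.28   0.054]
```

View pics/wI.png

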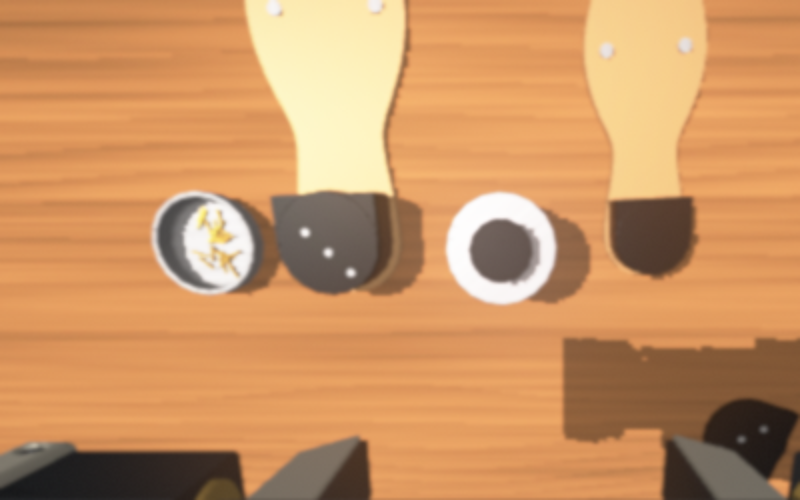

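The final view shows everything as asked. The dish at (205,243) is about 24 mm left of the long sole's heel, the large heel with its top piece is at (330,243), the tin stands clear in the gap at (500,248), and the small heel is at (652,235). The spool has not moved. Handing in.

```bash
python3 -c "
from cell import *
print(hand_in())"
```

```text
the job is handed in; nothing more can be done
None
```

The job is done and handed in at about 39 s: both heels and the top piece fitted to within about 1.5 mm, the glue tin upright and clear in the gap, the tack dish about 24 mm left of the long sole's heel, and the spool unmoved.

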